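Feel along the weld of a steel cover, then click the counter

ROBOT

A 6-joint arm with a two-finger parallel gripper is mounted at the origin on the work surface. World frame = base frame: x ahead of the robot, y to its left, z up, the work surface at z = 0. Lengths are in m, angles in rad, forces in N, time in s.
With the tool pointing down it reaches from about 0.4 to 0.825 m from the base axis. Payload 7 kg.
Tool frame: the origin (TCP) lies between the finger pads, 19 mm behind the fingertips; this is the grasp point; z points along the fingers, y is the line along which they close (so a half turn about z gives the same grasp; the last joint's range is limited). The gripper opens to 88 mm and grips with 3 to 60 N. Pads are 19 mm wide; open, the fingers measure 130 mm over their backs; the gripper's body (78 mm by 193 mm) begins 47 mm behind the grasp point.
Start: joints at [-0.907, 0.359, 0.012, 0, -1.224, -0.288], TCP at [0.248, -0.628, 0.245] pointing down, gripper open.
Joint ranges: [-3.07, 3.07], [-1.43, 2.12], [-1.02, 1.25], [-3.03, 1.67], [-3.05, -0], [-3.03, 3.03]. Speed limits (rad/s): [2.39, 2.39, 3.01, 3.14, 3.14, 3.14].

INTERFACE

Orientations are given as [roll, pitch, yaw] about the fixed x, y, z axes, in that order (R = Rz(yaw) Ry(pitch) Rx(roll)).
In Python, from station import get_state, grab_frame, calibration, job_done, find_in, mark_of gives the robot as it stands.
- The arm moves only by the shell command python3 -m handwheel 'ROWS' [OPENING] [FORCE]. ROWS is JSON, a list of rows, each an object with "delta_pos": the shift along the world's x, y, z in units of 30 mm (1.0 is 30 mm), a list of three; "dr": the turn, a rotation vector about the world's x, y, z in degrees, a list of three. In form: [{"delta_pos": [tx, ty, tz], "dr": [rx, ry, rz]}, ...]. A call has 1 to 10 rows; each row shifts and turns the commanded pose from where the row before left it; what a row does not reach is not made up. A row lasts 1/10 s, in which the tool goes at most 50 mm and 8.59 degrees, less where a joint would pass 70% of its speed; a pose out of reach is approached as far as the arm can. A call is refused whole if a number of a shift passes 1 or a number of a turn 8.59, either way. A call with a gripper value outside its range is refused whole. OPENING is the closure, from -1 (fully open) to 1 (shut), set as the call begins (- or left out, the last holds). The fingers move at their own pace and stop on an object; FORCE is the grip in N (left out, the last holds). Time passes only in rows, so rows that do not move let the fingers close. It gives the time, the measured TCP pose, the force, the opening and the grip force at its end, in the units of the state.
- get_state(): the state, without advancing time (a new reading comes with each control period).
- grab_frame(name): name is "scene" or "top" or "wrist"; returns the picture (420x560x3 uint8, red, green, blue); there is no depth.
- calibration(name): a dict with "fx", "fy", "cx", "cy" (pixels), "extrinsics" (4x4, takes a point from world to camera coordinates). Camera axes: x right, y down, z forward; pixel columns grow to the right and rows downward; lengths in m; the calibration is good to about 2 mm. The wrist camera is an equidistant fisheye: a pixel r from the principal point sees the ray r / f radians off the axis. A picture is of the moment at which its call begins: read the wrist's pose just before it. calibration takes no time and is no camera call; for the wrist camera it gives the pose at the moment of the call.
- job_done(): hands the job in; it is judged then, once.
Trained networks look in the newest picture that a camera, given by its name, has taken for a name from the list of things; names that differ only in an ending like _2 or _b are one class to them, and where a whole thing is asked for, a point or a joint stands for the part that bears it (a point fixed in the world has none). Each returns a list of dicts, best first, with "conf" (0 to 1); they miss things now and then, are a little off and sometimes report something else, mostly with a low value. They report only what shows in the picture. A call takes as long as a camera call. They do not tell look-alikes from the thing itself.
- find_in(camera, query): "location" ([column, row] in pixels, amid what is visible of it).
- mark_of(camera, query): "location" ([column, row] in pixels: a listed point, or the origin of a listed thing).
The state is a dict: "t": time; "q": joint angles; "qd": joint speeds; "joint_efforts": joint torques, N m; "eef_pos": TCP position; "ee_rot": TCP orientation; "force": force on the tool from outside, world axes, zero at the start; "moment": the same for the moment, N m; "width": finger opening in m; "gripper_force": force on a finger pad.
Only numpy, scipy, OpenCV 4.12 (cv2) and the standard library are available. Lean on these libraries where they do the work, as an engineer would, in place of code of your own. Each camera call takes 0.05 s, during which the arm holds its last target. There are 200 camera calls.

TASK

Check the weld on the steel cover for burrs: with the fingertips, the tool held upright, trace the raised S-shaped bead in light touch from the end beside the round boss all the way to the other end, following every bend and never pushing the sprung bed down to its stop. Then press the push button on the counter box right down and let it come back, to log the part. Only touch: lift nothing, and leave the cover in its bed and everything else where it is.

Things in the scene. Friction and masses are not known exactly. Their poses are not given: they have to be found in the camera images.
- cover: polished stainless steel cover plate, 280 x 150 mm, 6 mm thick, 0.8 kg, lying loose in the sprung bed between low lips (2 mm play all round). Origin at the centre of its underside, z up, its top face 6 mm above; x along the long side. A round boss 20 mm across and 16 mm high stands on its top at x = -126 mm, y = 0: it marks the end where the weld starts
- bead: the raised S-shaped weld bead on the cover, darker steel, 10 mm wide, rising 4 mm above the cover's top face; fixed to the cover and with the cover's frame (same origin and axes). In that frame it follows y = 30 mm x sin(2 pi x / 190 mm) from x = -95 mm (the start, beside the boss) to x = +95 mm (the end); about 230 mm long
- seam0 (a point): point 1 of 9 on the crest (top) of the bead, evenly spaced about 29 mm apart along it; this is the start, 31 mm from the boss's centre. z of the point is the height of the crest
- seam1 (a point): point 2 of 9 on the crest (top) of the bead, evenly spaced about 29 mm apart along it. z of the point is the height of the crest
- seam2 (a point): point 3 of 9 on the crest (top) of the bead, evenly spaced about 29 mm apart along it. z of the point is the height of the crest
- seam3 (a point): point 4 of 9 on the crest (top) of the bead, evenly spaced about 29 mm apart along it. z of the point is the height of the crest
- seam4 (a point): point 5 of 9 on the crest (top) of the bead, evenly spaced about 29 mm apart along it. z of the point is the height of the crest
- seam5 (a point): point 6 of 9 on the crest (top) of the bead, evenly spaced about 29 mm apart along it. z of the point is the height of the crest
- seam6 (a point): point 7 of 9 on the crest (top) of the bead, evenly spaced about 29 mm apart along it. z of the point is the height of the crest
- seam7 (a point): point 8 of 9 on the crest (top) of the bead, evenly spaced about 29 mm apart along it. z of the point is the height of the crest
- seam8 (a point): point 9 of 9 on the crest (top) of the bead, evenly spaced about 29 mm apart along it; this is the far end. z of the point is the height of the crest
- bed: fixed steel foot of the sprung bed, 300 x 170 mm, origin at the centre of its underside on the table, axes as the cover's. The cover's underside lies 38 mm above it, the bead's crest 48 mm above it; the bed's lips are lower than the cover's top face
- float (a joint): how far the sprung bed, with the cover on it, is pushed straight down, in m: 0 at rest, 0.012 at its stop. It starts to give at about 2 to 4 N and stiffens by 0.5 N per mm, and springs back when released
- counter: grey counter box on the table, fixed, 100 x 80 mm, 45 mm high, origin at the centre of its underside, with one round push button on top. It stands to the left or the right of the bed
- push_top (a point): centre of the top face of the counter's round grey push button, 32 mm across
- push (a joint): how far the counter's button is pressed straight down, in m: 0 out, 0.006 fully down; fully down takes about 5 N, and it springs back
- nut: loose dark steel hexagon nut, 29 mm across flats, 16 mm high, lying on the cover in a bay of the S; origin at the centre of its underside. Bystander
- plug: loose black rubber polishing plug, 28 mm across, 34 mm high, standing on the cover in the other bay of the S; origin at the centre of its underside. Bystander
- wheels: loose pair of black grinding wheels lying one on the other (one piece), 100 mm across, 40 mm high, on the other side of the bed from the counter; origin at the centre of the underside. Bystander
- canister: loose polished steel canister standing at the far left, 68 mm across, 185 mm high; origin at the centre of its underside. Bystander
- wrench: loose wrench lying on the table on the right. Bystander
- brush: loose brush lying on the table on the left. Bystander
- cup: loose small steel bowl, 90 mm across, 70 mm high, far right; origin at the centre of its underside. Bystander
Things that resemble listed ones, but are neither listed nor needed, are in the scene too. Leave any pink or yellow look-alike of the counter alone.

How it is judged:
On the way, in this order (a step that is already met when the one before it is completed fails the run):
1. fingertips touching the bead at point 1 of 9 (TCP within 12 mm of it, seen from above, the tool near upright) (horizontal distance between the grasp point and seam0 below 0.012 m and contact force between the fingers and bead above 0.2 N), for 0.04 s.
2. fingertips touching the bead at point 2 of 9 (TCP within 12 mm of it, seen from above, the tool near upright) (horizontal distance between the grasp point and seam1 below 0.012 m and contact force between the fingers and bead above 0.2 N), for 0.04 s.
3. fingertips touching the bead at point 3 of 9 (TCP within 12 mm of it, seen from above, the tool near upright) (horizontal distance between the grasp point and seam2 below 0.012 m and contact force between the fingers and bead above 0.2 N), for 0.04 s.
4. fingertips touching the bead at point 4 of 9 (TCP within 12 mm of it, seen from above, the tool near upright) (horizontal distance between the grasp point and seam3 below 0.012 m and contact force between the fingers and bead above 0.2 N), for 0.04 s.
5. fingertips touching the bead at point 5 of 9 (TCP within 12 mm of it, seen from above, the tool near upright) (horizontal distance between the grasp point and seam4 below 0.012 m and contact force between the fingers and bead above 0.2 N), for 0.04 s.
6. fingertips touching the bead at point 6 of 9 (TCP within 12 mm of it, seen from above, the tool near upright) (horizontal distance between the grasp point and seam5 below 0.012 m and contact force between the fingers and bead above 0.2 N), for 0.04 s.
7. fingertips touching the bead at point 7 of 9 (TCP within 12 mm of it, seen from above, the tool near upright) (horizontal distance between the grasp point and seam6 below 0.012 m and contact force between the fingers and bead above 0.2 N), for 0.04 s.
8. fingertips touching the bead at point 8 of 9 (TCP within 12 mm of it, seen from above, the tool near upright) (horizontal distance between the grasp point and seam7 below 0.012 m and contact force between the fingers and bead above 0.2 N), for 0.04 s.
9. fingertips touching the bead at point 9 of 9 (TCP within 12 mm of it, seen from above, the tool near upright) (horizontal distance between the grasp point and seam8 below 0.012 m and contact force between the fingers and bead above 0.2 N), for 0.04 s.
10. the counter's button pressed down at least 4.5 mm by the fingers (value of joint push above 0.0045 m and contact force between the fingers and counter above 0.5 N), for 0.05 s.
At the end, for the whole second after the job is handed in: Bead touched at nine points in order, then button pressed; now the bed is back up (2 mm), the button out (1.5 mm), the cover flat and still in its bed (6 mm), nut and plug within 20 mm and other loose things within 25 mm of where they began (value of joint float below 0.002 m and value of joint push below 0.0015 m and horizontal distance between cover and bed below 0.006 m and z of cover in the frame of bed below 0.041 m and angle between cover's own z axis and vertical below 0.03 rad and linear speed of cover below 0.02 m/s and distance of each of nut, plug from where it was at the start of the episode below 0.02 m and distance of each of wheels, canister, wrench, brush, cup from where it was at the start of the episode below 0.025 m).
It fails at once if the sprung bed is pushed down more than 10.5 mm, to its stop (value of joint float above 0.0105 m).
It fails at once if the cover is lifted or tilted out of its bed (z of cover in the frame of bed above 0.045 m or angle between cover's own z axis and vertical above 0.06 rad or horizontal distance between cover and bed above 0.01 m).
It fails at once if the nut or the plug on the cover is moved more than 20 mm or tipped (distance of any of nut, plug from where it was at the start of the episode above 0.02 m or angle between any of nut, plug's own z axis and vertical above 0.5 rad).
It fails at once if another loose thing is moved more than 25 mm (distance of any of wheels, canister, wrench, brush, cup from where it was at the start of the episode above 0.025 m).
It also fails if it takes over 51 s, if anything falls off the work surface, if the arm or the gripper's body presses on something with over 40 N, if the wrist force passes 120 N, or if a joint passes its speed limit or range.

## Working session

There is one attempt and no reset: what is moved stays moved. The work goes in short steps, Python scripts to look and compute and a shell command to move; the robot and the scene stay as the last step left them, time stands still between calls to the robot, and variables do not carry over. Pictures are saved under pics/ and viewed, at most 10 in all, crops included, and the job is handed in when it is done.

```bash
mkdir -p pics; cat > h.py <<'E'
import numpy as np, cv2
from station import *
def ray(cam,uv,C=None):
    C=C or calibration(cam); E=np.array(C["extrinsics"]); R=E[:3,:3]; o=-R.T@E[:3,3]
    x=(uv[0]-C["cx"])/C["fx"]; y=(uv[1]-C["cy"])/C["fy"]
    if cam=="wrist":
        r=np.hypot(x,y); d=np.array([np.sin(r)*x/max(r,1e-9),np.sin(r)*y/max(r,1e-9),np.cos(r)])
    else: d=np.array([x,y,1])
    return o,R.T@d
def at_z(cam,uv,z,C=None):
    o,d=ray(cam,uv,C); return o+d*(z-o[2])/d[2]
E
python3 - <<'E'
from h import *
s=get_state(); print({k:np.round(s[k],3).tolist() for k in s})
for c in("top","scene"):
    f=grab_frame(c); cv2.imwrite(f"pics/{c}0.png",f[:,:,::-1])
    print(c)
    for n,z in [("seam%d"%i,.048) for i in range(9)]+[("push_top",.05),("cover",.038),("bed",0),("counter",0),("nut",.044),("plug",.044),("wheels",0)]:
        print(n,[(np.round(m["location"]).tolist(),round(m["conf"],2),np.round(at_z(c,m["location"],z)[:2],3).tolist()) for m in mark_of(c,n)[:3]])
E
```

```text
{'t': 0.0, 'q': [-0.907, 0.359, 0.011, -0.0, -1.224, -0.288], 'qd': [-0.0, 0.003, 0.0, -0.001, 0.001, -0.001], 'joint_efforts': [-0.0, -58.273, 29.306, 6.997, 0.007, -0.0], 'eef_pos': [0.248, -0.627, 0.244], 'ee_rot': [3.14, -0.0, -2.766], 'force': [0.335, -0.576, 0.517], 'moment': [-0.028, 0.035, -0.026], 'gripper_force': 0.0, 'width': 0.088}
top
seam0 [([256.0, 212.0], 0.86, [0.488, 0.032]), ([281.0, 187.0], 0.81, [0.582, -0.058]), ([276.0, 204.0], 0.78, [0.52, -0.04])]
seam1 [([256.0, 212.0], 0.86, [0.488, 0.032]), ([281.0, 187.0], 0.81, [0.582, -0.058]), ([276.0, 204.0], 0.78, [0.52, -0.04])]
seam2 [([256.0, 212.0], 0.86, [0.488, 0.032]), ([281.0, 187.0], 0.81, [0.582, -0.058]), ([276.0, 204.0], 0.78, [0.52, -0.04])]
seam3 [([256.0, 212.0], 0.86, [0.488, 0.032]), ([281.0, 187.0], 0.81, [0.582, -0.058]), ([276.0, 204.0], 0.78, [0.52, -0.04])]
seam4 [([256.0, 212.0], 0.86, [0.488, 0.032]), ([281.0, 187.0], 0.81, [0.582, -0.058]), ([276.0, 204.0], 0.78, [0.52, -0.04])]
seam5 [([256.0, 212.0], 0.86, [0.488, 0.032]), ([281.0, 187.0], 0.81, [0.582, -0.058]), ([276.0, 204.0], 0.78, [0.5
[... 1963 characters left out ...]
m8 [([301.0, 222.0], 0.95, [0.502, 0.004]), ([268.0, 231.0], 0.91, [0.57, -0.072]), ([291.0, 220.0], 0.91, [0.504, -0.029])]
push_top [([198.0, 174.0], 0.63, [0.43, -0.391]), ([194.0, 138.0], 0.6, [0.26, -0.517]), ([110.0, 184.0], 0.52, [0.585, -0.628])]
cover [([276.0, 227.0], 0.83, [0.541, -0.059]), ([267.0, 233.0], 0.51, [0.571, -0.076]), ([276.0, 240.0], 0.18, [0.587, -0.041])]
bed []
counter [([241.0, 167.0], 0.96, [0.29, -0.309]), ([196.0, 155.0], 0.76, [0.288, -0.497]), ([154.0, 164.0], 0.72, [0.395, -0.607])]
nut [([260.0, 236.0], 0.64, [0.593, -0.088]), ([260.0, 218.0], 0.61, [0.53, -0.118])]
plug [([293.0, 236.0], 0.57, [0.557, 0.0])]
wheels [([431.0, 253.0], 0.68, [0.428, 0.373])]
```

```bash
python3 - <<'E'
import cv2
f=cv2.imread("pics/top0.png"); cv2.imwrite("pics/top_crop.png",cv2.resize(f[150:300,230:500],(790,439),interpolation=cv2.INTER_CUBIC))
f=cv2.imread("pics/scene0.png"); cv2.imwrite("pics/scene_a.png",f)
E
```

```text
(no output)
```

View pics/top_crop.png

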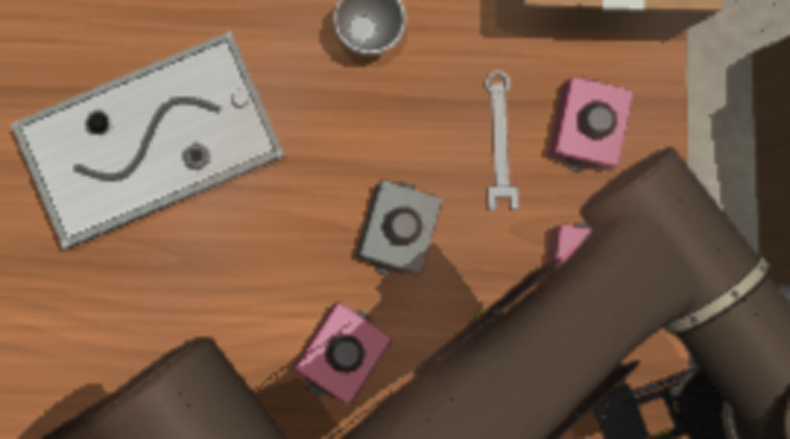

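View pics/scene_a.png

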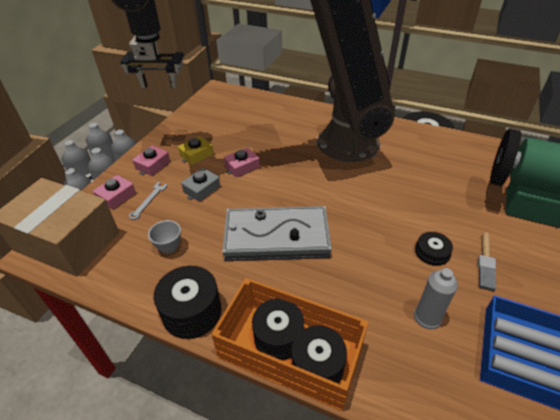

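The top crop shows the cover with its boss at full-image pixel (312,183), the bead running from (304,188) to (256,207), the nut at (297,203) and the plug at (263,192). There are several counter boxes. Grey is at top (367,227) and scene (200,183). Pink ones are at (348,270), (433,190) and (425,232), and a yellow one is at scene (195,149). The grey one fits the description, and the enlarged crop confirms it. Next I fit the cover pose to the bead.

```bash
cat >> h.py <<'E'
def proj(cam,P,C=None):
    C=C or calibration(cam); E=np.array(C["extrinsics"]); p=np.atleast_2d(P)@E[:3,:3].T+E[:3,3]
    if cam=="wrist":
        th=np.arctan2(np.hypot(p[:,0],p[:,1]),p[:,2]); r=th/np.maximum(np.hypot(p[:,0],p[:,1]),1e-9); a=p[:,:2]*r[:,None]
    else: a=p[:,:2]/p[:,2:]
    return a*[C["fx"],C["fy"]]+[C["cx"],C["cy"]]
def c2w(pose,P):
    P=np.atleast_2d(P); c,s=np.cos(pose[2]),np.sin(pose[2])
    return np.c_[P[:,0]*c-P[:,1]*s+pose[0],P[:,0]*s+P[:,1]*c+pose[1],P[:,2]+.038]
def curve(n=191,off=0.,z=.010):
    x=np.linspace(-.095,.095,n); y=.03*np.sin(2*np.pi*x/.19); m=.03*2*np.pi/.19*np.cos(2*np.pi*x/.19)
    k=np.hypot(1,m); return np.c_[x-off*m/k,y+off/k,0*x+z]
def fit(cam,img,p0,C=None,w=.0105):
    # brightness on the crest minus brightness beside the bead, minimised
    from scipy.optimize import minimize
    g=cv2.GaussianBlur(cv2.cvtColor(img,cv2.COLOR_RGB2GRAY),(3,3),0).astype(np.float32)
    def smp(P):
        q=proj(cam,P,C).astype(np.float32); return cv2.remap(g,q[:,0].reshape(-1,1),q[:,1].reshape(-1,1),cv2.INTER_LINEAR).mean()
    def cost(v):
        p=[v[0],v[1],v[2]]
        end=lambda s:c2w(p,[[s*.103,-s*.008,.006]])
        return smp(c2w(p,curve()))-.5*smp(c2w(p,curve(off=w,z=.006)))-.5*smp(c2w(p,curve(off=-w,z=.006)))-.05*smp(end(1))-.05*smp(end(-1))
    r=min((minimize(cost,np.add(p0,d),method="Nelder-Mead",options=dict(initial_simplex=np.add(p0,d)+np.vstack([np.zeros(3),np.diag([.008,.008,.06])]))) for d in ([0,0,0],[.005,0,0],[-.005,0,0],[0,.005,0],[0,-.005,0])),key=lambda r:r.fun)
    return r.x,r.fun
def w2c(pose,p):
    c,s=np.cos(pose[2]),np.sin(pose[2]); d=np.subtract(p[:2],pose[:2]); return np.array([c*d[0]+s*d[1],-s*d[0]+c*d[1]])
E
python3 - <<'E'
from h import *
t=cv2.imread("pics/top0.png")[:,:,::-1].copy(); s=cv2.imread("pics/scene0.png")[:,:,::-1].copy()
a=at_z("top",(304.5,187.6),.048)[:2]; b=at_z("top",(256.3,207.4),.048)[:2]
p0=[*(a+b)/2,np.arctan2(*(b-a)[::-1])]; print("p0",np.round(p0,3),np.linalg.norm(b-a))
pt,f=fit("top",t,p0); print("top",np.round(pt,4),f)
ps,f=fit("scene",s,pt); print("scene",np.round(ps,4),f)
print("nut",w2c(pt,at_z("top",(297,203.5),.060)),"plug",w2c(pt,at_z("top",(263.3,192),.078)),"boss",w2c(pt,at_z("top",(312,183.5),.060)))
print("push top",at_z("top",(367.4,227.6),.051),"scene",[ (m["location"],at_z("scene",m["location"],.051)) for m in mark_of("scene","push_top")[:4]])
o=cv2.resize(t[160:240,230:330],(800,640))[:600]
for pose in(pt,):
    for q in proj("top",c2w(pose,curve(40))): cv2.circle(o,tuple(int(v) for v in ((q-[230,160])*8+4)),2,(255,0,0),-1)
cv2.imwrite("pics/ov.png",o[:,:,::-1])
E
```

```text
p0 [ 0.544 -0.056  1.994] 0.19078450316196355
top [ 0.5458 -0.0545  1.9963] -99.12916564941406Traceback (most recent call last):
  File "<stdin>", line 6, in <module>
  File "h.py", line 34, in fit
    r=min((minimize(cost,np.add(p0,d),method="Nelder-Mead",options=dict(initial_simplex=np.add(p0,d)+np.vstack([np.zeros(3),np.diag([.008,.008,.06])]))) for d in ([0,0,0],[.005,0,0],[-.005,0,0],[0,.005,0],[0,-.005,0])),key=lambda r:r.fun)
  File "h.py", line 34, in <genexpr>
    r=min((minimize(cost,np.add(p0,d),method="Nelder-Mead",options=dict(initial_simplex=np.add(p0,d)+np.vstack([np.zeros(3),np.diag([.008,.008,.06])]))) for d in ([0,0,0],[.005,0,0],[-.005,0,0],[0,.005,0],[0,-.005,0])),key=lambda r:r.fun)
           ~~~~~~~~^^^^^^^^^^^^^^^^^^^^^^^^^^^^^^^^^^^^^^^^^^^^^^^^^^^^^^^^^^^^^^^^^^^^^^^^^^^^^^^^^^^^^^^^^^^^^^^^^^^^^^^^^^^^^^^^^^^^^^^^^^^^^^^^^^^^^
    res = _minimize_neldermead(fun, x0, args, callback, bounds=bounds,
                               **options)
    fxcc = func(xcc)
    fx = function(np.copy(x), *(wrapper_args + args))
  File "h.py", line 33, in cost
    return smp(c2w(p,curve()))-.5*smp(c2w(p,curve(off=w,z=.006)))-.5*smp(c2w(p,curve(off=-w,z=.006)))-.05*smp(end(1))-.05*smp(end(-1))
                                                                                                          ~~~^^^^^^^^
  File "h.py", line 29, in smp
    q=proj(cam,P,C).astype(np.float32); return cv2.remap(g,q[:,0].reshape(-1,1),q[:,1].reshape(-1,1),cv2.INTER_LINEAR).mean()
      ~~~~^^^^^^^^^
  File "h.py", line 13, in proj
    C=C or calibration(cam); E=np.array(C["extrinsics"]); p=np.atleast_2d(P)@E[:3,:3].T+E[:3,3]
           ~~~~~~~~~~~^^^^^
ValueError: time passes only in moves, steps and waits
```

```bash
python3 - <<'E'
from h import *
t=cv2.imread("pics/top0.png")[:,:,::-1].copy(); s=cv2.imread("pics/scene0.png")[:,:,::-1].copy()
C={c:calibration(c) for c in("top","scene")}
pt=np.array([.5458,-.0545,1.9963])
ps,f=fit("scene",s,pt,C["scene"]); print("scene",np.round(ps,4),f)
nut=w2c(pt,at_z("top",(297,203.5),.060,C["top"]));plug=w2c(pt,at_z("top",(263.3,192),.078,C["top"]))
print("nut",nut,"plug",plug,"boss",w2c(pt,at_z("top",(312,183.5),.060,C["top"])))
print("push top",at_z("top",(367.4,227.6),.051,C["top"]),"scene",at_z("scene",(199,175),.051,C["scene"]))
# clearance of a 42 x 19 mm footprint to nut, plug, boss per finger-line angle in the cover frame
c=curve(96)[:,:2]
for a in range(0,180,15):
    r=np.radians(a); u=np.array([np.cos(r),np.sin(r)]); v=np.array([-u[1],u[0]]); o=[]
    for q,R in((nut,.0167),(plug,.014),(np.array([-.126,0]),.010)):
        d=q-c; e=np.c_[abs(d@u)-.021,abs(d@v)-.0095]; o.append(round(1e3*(np.linalg.norm(np.maximum(e,0),axis=1).min()-R),1))
    print(a,o)
E
```

```text
scene [ 0.5478 -0.0564  2.0014] -69.72542572021484
nut [-0.04716562  0.04733515] plug [ 0.05009436 -0.03610747] boss [-0.12610843  0.00080295]
push top [ 0.44288422 -0.37535707  0.051     ] scene [ 0.43446838 -0.3858127   0.051     ]
0 [np.float64(28.6), np.float64(21.8), np.float64(-0.0)]
15 [np.float64(27.7), np.float64(20.4), np.float64(-1.1)]
30 [np.float64(27.8), np.float64(20.5), np.float64(-1.6)]
45 [np.float64(29.5), np.float64(22.0), np.float64(2.5)]
60 [np.float64(28.0), np.float64(20.5), np.float64(7.3)]
75 [np.float64(27.6), np.float64(20.3), np.float64(10.4)]
90 [np.float64(28.5), np.float64(21.5), np.float64(11.5)]
105 [np.float64(27.2), np.float64(23.9), np.float64(10.4)]
120 [np.float64(27.4), np.float64(24.2), np.float64(7.3)]
135 [np.float64(29.0), np.float64(25.4), np.float64(2.5)]
150 [np.float64(27.4), np.float64(24.0), np.float64(-1.6)]
165 [np.float64(27.2), np.float64(24.0), np.float64(-1.1)]
```

```bash
python3 -m handwheel '[{"delta_pos":[0.62,0.9,0],"dr":[0,0,7]},{"delta_pos":[0.62,0.9,0],"dr":[0,0,7]},{"delta_pos":[0.62,0.9,0],"dr":[0,0,7]},{"delta_pos":[0.62,0.9,0],"dr":[0,0,7]},{"delta_pos":[0.62,0.9,0],"dr":[0,0,7]},{"delta_pos":[0.62,0.9,0],"dr":[0,0,7]},{"delta_pos":[0.62,0.9,0],"dr":[0,0,7]},{"delta_pos":[0.62,0.9,0],"dr":[0,0,7]},{"delta_pos":[0.62,0.9,0],"dr":[0,0,7]},{"delta_pos":[0.62,0.9,0],"dr":[0,0,7]}]' 1 10
python3 -m handwheel '[{"delta_pos":[0.62,0.9,-0.2],"dr":[0,0,0]},{"delta_pos":[0.62,0.9,-0.3],"dr":[0,0,0]},{"delta_pos":[0.62,0.9,-0.3],"dr":[0,0,0]},{"delta_pos":[0.62,0.9,-0.3],"dr":[0,0,0]},{"delta_pos":[0.62,0.9,-0.3],"dr":[0,0,0]},{"delta_pos":[0.62,0.9,-0.3],"dr":[0,0,0]},{"delta_pos":[0.6,0.8,-0.3],"dr":[0,0,0]},{"delta_pos":[0.5,0.5,-0.3],"dr":[0,0,0]},{"delta_pos":[0,0,0],"dr":[0,0,0]},{"delta_pos":[0,0,0],"dr":[0,0,0]}]'
python3 - <<'E'
from h import *
s=get_state(); print({k:np.round(s[k],3).tolist() for k in("t","q","eef_pos","ee_rot","force","width")})
C=calibration("wrist"); f=grab_frame("wrist")
p,c=fit("wrist",f,[.547,-.0555,1.998],C); print(np.round(p,4),c)
for pose,col in((p,(255,0,0)),):
    o=f.copy()
    for q in proj("wrist",c2w(pose,curve(60)),C): cv2.circle(o,tuple(int(v) for v in q),1,col,-1)
cv2.imwrite("pics/w1.png",cv2.resize(o,(800,600))[:,:,::-1]); cv2.imwrite("pics/w1raw.png",f[:,:,::-1])
E
```

```text
t: 2.7
eef_pos: [0.4344, -0.3567, 0.2456]
ee_rot: [-3.141, -0.0, -1.539]
force: [0.2, -0.8, -0.4]
width: 0.0132
gripper_force: 0.0
t: 3.7
eef_pos: [0.5783, -0.1568, 0.1759]
ee_rot: [3.141, -0.0, -1.543]
force: [-0.6, 0.1, 0.2]
width: 0.0006
gripper_force: 0.0
{'t': 3.7, 'q': [0.061, 0.289, -0.256, 0.0, -1.027, -0.034], 'eef_pos': [0.578, -0.157, 0.176], 'ee_rot': [3.141, -0.0, -1.543], 'force': [-0.575, 0.098, 0.185], 'width': 0.001}
[ 0.5456 -0.0578  2.0376] -23.849544525146484
```

View pics/w1.png

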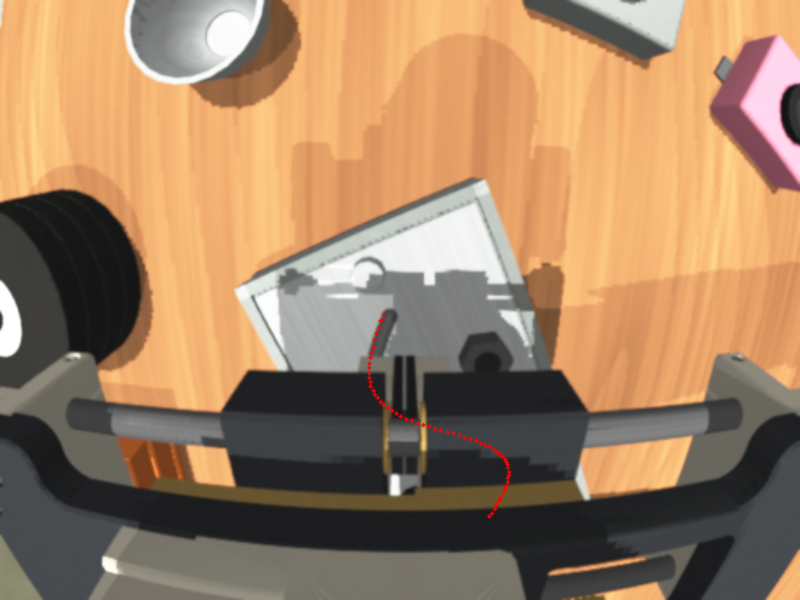

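The wrist view shows the boss at (368,272), the bead start at (390,313) and the nut at (487,353), all in 800-wide pixels. The gripper hides the rest, so I check only the boss and start point against the pose.

```bash
python3 - <<'E'
from h import *
C=calibration("wrist"); p=[.5468,-.0555,1.999]
print("boss",at_z("wrist",(257.6,191.5),.060,C)[:2],c2w(p,[-.126,0,0])[0])
print("bead end",at_z("wrist",(273.8,218.5),.047,C)[:2],c2w(p,[-.096,0.001,0])[0])
x=np.linspace(-.095,.095,20001);y=.03*np.sin(2*np.pi*x/.19);L=np.r_[0,np.cumsum(np.hypot(np.diff(x),np.diff(y)))];print(L[-1])
xi=np.interp(np.linspace(0,L[-1],25),L,x); W=c2w(p,np.c_[xi,.03*np.sin(2*np.pi*xi/.19),0*xi])[:,:2]
s=get_state()["eef_pos"]; print(s,"to start",(W[0]-s[:2])/.03)
for i in range(25): print(i,np.round(W[i],4), np.round((W[i]-W[i-1])/.03,2) if i else "")
E
```

```text
boss [ 0.59727789 -0.17183405] [ 0.5991199  -0.17012385  0.038     ]
bead end [ 0.58382315 -0.14423917] [ 0.58575307 -0.1432477   0.038     ]
0.23046886765109492
[ 0.57814163 -0.15726513  0.17628721] to start [0.27019735 0.51141284]
0 [ 0.5862 -0.1419] 
1 [ 0.5895 -0.1329] [0.11 0.3 ]
2 [ 0.5926 -0.1238] [0.1 0.3]
3 [ 0.5951 -0.1145] [0.08 0.31]
4 [ 0.5966 -0.105 ] [0.05 0.32]
5 [ 0.5964 -0.0955] [-0.01  0.32]
6 [ 0.5938 -0.0863] [-0.09  0.31]
7 [ 0.5886 -0.0783] [-0.18  0.27]
8 [ 0.5814 -0.0719] [-0.24  0.21]
9 [ 0.5733 -0.0668] [-0.27  0.17]
10 [ 0.5646 -0.0626] [-0.29  0.14]
11 [ 0.5558 -0.0589] [-0.3   0.12]
12 [ 0.5468 -0.0555] [-0.3   0.11]
13 [ 0.5378 -0.0521] [-0.3   0.11]
14 [ 0.529  -0.0484] [-0.3   0.12]
15 [ 0.5203 -0.0442] [-0.29  0.14]
16 [ 0.5122 -0.0391] [-0.27  0.17]
17 [ 0.505  -0.0327] [-0.24  0.21]
18 [ 0.4998 -0.0247] [-0.18  0.27]
19 [ 0.4972 -0.0155] [-0.09  0.31]
20 [ 0.497 -0.006] [-0.01  0.32]
21 [0.4985 0.0035] [0.05 0.32]
22 [0.501  0.0128] [0.08 0.31]
23 [0.5041 0.0219] [0.1 0.3]
24 [0.5074 0.0309] [0.11 0.3 ]
```

```bash
python3 -m handwheel '[{"delta_pos":[0.15,0.3,-0.3],"dr":[0,0,0]},{"delta_pos":[0.13,0.25,-0.7],"dr":[0,0,0]},{"delta_pos":[0,0,-0.8],"dr":[0,0,0]},{"delta_pos":[0,0,-0.8],"dr":[0,0,0]},{"delta_pos":[0,0,-0.6],"dr":[0,0,0]},{"delta_pos":[0,0,-0.2],"dr":[0,0,0]},{"delta_pos":[0,0,0],"dr":[0,0,0]},{"delta_pos":[0,0,0],"dr":[0,0,0]}]'
python3 -m handwheel '[{"delta_pos":[0,0,-0.1],"dr":[0,0,0]},{"delta_pos":[0,0,-0.05],"dr":[0,0,0]},{"delta_pos":[0,0,-0.05],"dr":[0,0,0]},{"delta_pos":[0,0,0],"dr":[0,0,0]}]'
```

```text
t: 4.55
eef_pos: [0.5872, -0.1406, 0.0752]
ee_rot: [-3.14, -0.0, -1.544]
force: [-0.4, 0.6, 0.6]
width: 0.0002
gripper_force: 0.0
t: 4.95
eef_pos: [0.5867, -0.1404, 0.0684]
ee_rot: [-3.142, 0.0, -1.544]
force: [0.2, -0.2, -1.3]
width: 0.0003
gripper_force: 0.0
```

```bash
python3 -m handwheel '[{"delta_pos":[0,0,-0.05],"dr":[0,0,0]},{"delta_pos":[0,0,-0.05],"dr":[0,0,0]},{"delta_pos":[0,0,-0.03],"dr":[0,0,0]},{"delta_pos":[0,0,-0.03],"dr":[0,0,0]},{"delta_pos":[0,0,-0.02],"dr":[0,0,0]},{"delta_pos":[0,0,0],"dr":[0,0,0]}]'
```

```text
t: 5.55
eef_pos: [0.587, -0.1404, 0.0631]
ee_rot: [-3.141, -0.0, -1.544]
force: [-1.2, 0.3, 5.6]
width: 0.0001
gripper_force: 2.5
```

```bash
python3 -m handwheel '[{"delta_pos":[0,0,0],"dr":[0,0,0]},{"delta_pos":[0,0,0],"dr":[0,0,0]}]'
```

```text
t: 5.75
eef_pos: [0.5869, -0.1404, 0.0631]
ee_rot: [-3.141, -0.0, -1.544]
force: [0.2, 0.5, 5.3]
width: 0.0005
gripper_force: 2.5
```

```bash
python3 -m handwheel '[{"delta_pos":[0.03,0.1,0],"dr":[0,0,0]},{"delta_pos":[0.05,0.15,0],"dr":[0,0,0]},{"delta_pos":[0.05,0.15,0],"dr":[0,0,0]},{"delta_pos":[0.05,0.15,0],"dr":[0,0,0]},{"delta_pos":[0.04,0.15,0],"dr":[0,0,0]},{"delta_pos":[0.04,0.16,0],"dr":[0,0,0]},{"delta_pos":[0.03,0.16,0],"dr":[0,0,0]},{"delta_pos":[0.02,0.16,0],"dr":[0,0,0]},{"delta_pos":[0,0.16,0],"dr":[0,0,0]},{"delta_pos":[-0.01,0.16,0],"dr":[0,0,0]}]'
```

```text
t: 6.75
eef_pos: [0.5961, -0.0958, 0.0632]
ee_rot: [-3.141, -0.001, -1.544]
force: [-0.8, -4.3, 5.1]
width: 0.001
gripper_force: 2.5
```

```bash
python3 -m handwheel '[{"delta_pos":[-0.03,0.16,0],"dr":[0,0,0]},{"delta_pos":[-0.06,0.15,0],"dr":[0,0,0]},{"delta_pos":[-0.08,0.14,0],"dr":[0,0,0]},{"delta_pos":[-0.1,0.13,0],"dr":[0,0,0]},{"delta_pos":[-0.12,0.11,0],"dr":[0,0,0]},{"delta_pos":[-0.12,0.1,0],"dr":[0,0,0]},{"delta_pos":[-0.13,0.09,0],"dr":[0,0,0]},{"delta_pos":[-0.14,0.08,0],"dr":[0,0,0]},{"delta_pos":[-0.15,0.07,0],"dr":[0,0,0]},{"delta_pos":[-0.14,0.07,0],"dr":[0,0,0]}]'
```

```text
t: 7.75
eef_pos: [0.5634, -0.0621, 0.0631]
ee_rot: [-3.141, 0.0, -1.544]
force: [4.2, -2.1, 5.0]
width: 0.0005
gripper_force: 2.5
```

Tracking well (target 10: 0.5646, -0.0626).

```bash
python3 -m handwheel '[{"delta_pos":[-0.14,0.06,0],"dr":[0,0,0]},{"delta_pos":[-0.15,0.06,0],"dr":[0,0,0]},{"delta_pos":[-0.14,0.05,0],"dr":[0,0,0]},{"delta_pos":[-0.15,0.06,0],"dr":[0,0,0]},{"delta_pos":[-0.15,0.05,0],"dr":[0,0,0]},{"delta_pos":[-0.15,0.06,0],"dr":[0,0,0]},{"delta_pos":[-0.15,0.06,0],"dr":[0,0,0]},{"delta_pos":[-0.15,0.06,0],"dr":[0,0,0]},{"delta_pos":[-0.14,0.07,0],"dr":[0,0,0]},{"delta_pos":[-0.14,0.07,0],"dr":[0,0,0]}]'
```

```text
t: 8.75
eef_pos: [0.5195, -0.0442, 0.063]
ee_rot: [-3.141, 0.0, -1.544]
force: [2.9, -1.9, 5.3]
width: 0.0004
gripper_force: 2.5
```

```bash
python3 -m handwheel '[{"delta_pos":[-0.13,0.08,0],"dr":[0,0,0]},{"delta_pos":[-0.13,0.09,0],"dr":[0,0,0]},{"delta_pos":[-0.12,0.1,0],"dr":[0,0,0]},{"delta_pos":[-0.11,0.11,0],"dr":[0,0,0]},{"delta_pos":[-0.1,0.13,0],"dr":[0,0,0]},{"delta_pos":[-0.08,0.14,0],"dr":[0,0,0]},{"delta_pos":[-0.05,0.15,0],"dr":[0,0,0]},{"delta_pos":[-0.03,0.16,0],"dr":[0,0,0]},{"delta_pos":[-0.01,0.16,0],"dr":[0,0,0]},{"delta_pos":[0,0.16,0],"dr":[0,0,0]}]'
```

```text
t: 9.75
eef_pos: [0.4947, -0.0067, 0.0623]
ee_rot: [3.138, -0.001, -1.545]
force: [-0.2, -5.5, 6.1]
width: 0.0005
gripper_force: 2.7
```

```bash
python3 -m handwheel '[{"delta_pos":[0.04,0.16,0],"dr":[0,0,0]},{"delta_pos":[0.05,0.16,0],"dr":[0,0,0]},{"delta_pos":[0.05,0.16,0],"dr":[0,0,0]},{"delta_pos":[0.05,0.16,0],"dr":[0,0,0]},{"delta_pos":[0.06,0.15,0],"dr":[0,0,0]},{"delta_pos":[0.06,0.15,0],"dr":[0,0,0]},{"delta_pos":[0.06,0.15,0],"dr":[0,0,0]},{"delta_pos":[0.05,0.13,0],"dr":[0,0,0]},{"delta_pos":[0,0,0],"dr":[0,0,0]},{"delta_pos":[0,0,0],"dr":[0,0,0]}]'
```

```text
t: 10.75
eef_pos: [0.5067, 0.0298, 0.062]
ee_rot: [3.136, -0.001, -1.545]
force: [-3.1, -0.8, 6.2]
width: 0.0003
gripper_force: 2.8
```

```bash
python3 -m handwheel '[{"delta_pos":[0,0,0.2],"dr":[0,0,0]},{"delta_pos":[0,0,0.7],"dr":[0,0,0]},{"delta_pos":[0,0,0.9],"dr":[0,0,0]},{"delta_pos":[-0.2,-0.5,0.9],"dr":[0,0,0]},{"delta_pos":[-0.3,-0.9,0.8],"dr":[0,0,0]},{"delta_pos":[-0.3,-0.9,0],"dr":[0,0,0]},{"delta_pos":[-0.3,-0.9,0],"dr":[0,0,0]},{"delta_pos":[-0.3,-0.9,0],"dr":[0,0,0]},{"delta_pos":[-0.3,-0.9,0],"dr":[0,0,0]},{"delta_pos":[-0.3,-0.9,0],"dr":[0,0,0]}]'
python3 -m handwheel '[{"delta_pos":[-0.2,-0.9,0],"dr":[0,0,0]},{"delta_pos":[0,-0.9,0],"dr":[0,0,0]},{"delta_pos":[0,-0.9,0],"dr":[0,0,0]},{"delta_pos":[0,-0.6,0],"dr":[0,0,0]},{"delta_pos":[0,0,0],"dr":[0,0,0]},{"delta_pos":[0,0,0],"dr":[0,0,0]}]'
python3 - <<'E'
from h import *
C=calibration("wrist"); f=grab_frame("wrist")
print(get_state()["eef_pos"])
for n in("push_top","counter"):
  for m in mark_of("wrist",n)[:4]: print(n,np.round(m["location"],1),round(m["conf"],2),np.round(at_z("wrist",m["location"],.053 if n!="counter" else 0,C),4))
cv2.imwrite("pics/w2.png",cv2.resize(f,(800,600))[:,:,::-1])
E
```

```text
t: 11.75
eef_pos: [0.4476, -0.147, 0.1674]
ee_rot: [3.139, 0.001, -1.544]
force: [1.1, 0.2, 0.1]
width: 0.0003
gripper_force: 0.0
t: 12.35
eef_pos: [0.4425, -0.245, 0.1673]
ee_rot: [3.14, 0.001, -1.546]
force: [0.3, 0.7, -0.2]
width: 0.0006
gripper_force: 0.0
[ 0.44276542 -0.24472873  0.16749838]
push_top [282.8  45. ] 0.84 [ 0.444  -0.3769  0.053 ]
push_top [474.2 147.8] 0.84 [ 0.2728 -0.3067  0.053 ]
counter [279.3  58.5] 0.89 [ 0.4469 -0.3739  0.    ]
counter [438.3 141.1] 0.77 [ 0.2833 -0.3051  0.    ]
```

View pics/w2.png

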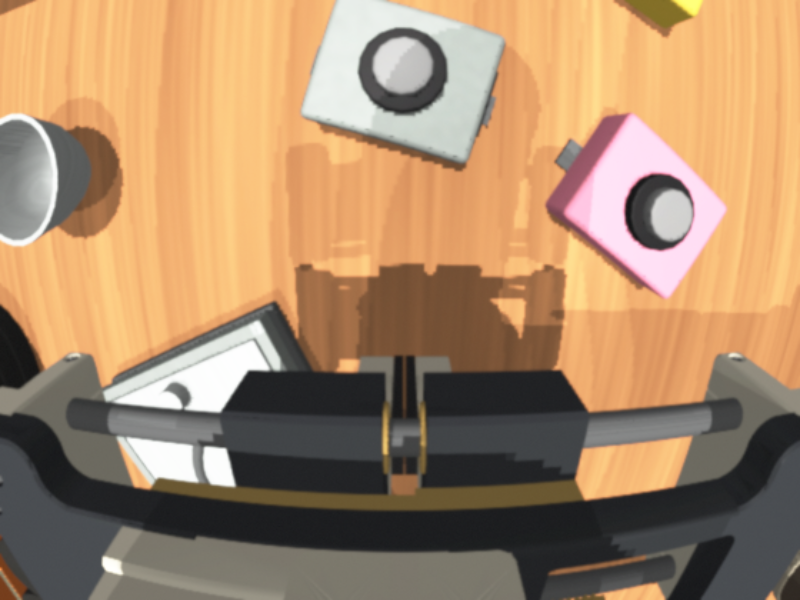

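The grey counter's button shows at (403,66) (800-wide), which is world (0.444,-0.377), matching the top view. The pink one at (665,212) stays untouched.

```bash
python3 -m handwheel '[{"delta_pos":[0.04,-0.9,0],"dr":[0,0,0]},{"delta_pos":[0,-0.9,0],"dr":[0,0,0]},{"delta_pos":[0,-0.9,0],"dr":[0,0,0]},{"delta_pos":[0,-0.9,-0.4],"dr":[0,0,0]},{"delta_pos":[0,-0.75,-0.6],"dr":[0,0,0]},{"delta_pos":[0,0,-0.8],"dr":[0,0,0]},{"delta_pos":[0,0,-0.5],"dr":[0,0,0]},{"delta_pos":[0,0,0],"dr":[0,0,0]},{"delta_pos":[0,0,0],"dr":[0,0,0]}]'
python3 -m handwheel '[{"delta_pos":[0,0,-0.1],"dr":[0,0,0]},{"delta_pos":[0,0,-0.1],"dr":[0,0,0]},{"delta_pos":[0,0,-0.1],"dr":[0,0,0]},{"delta_pos":[0,0,-0.1],"dr":[0,0,0]},{"delta_pos":[0,0,0],"dr":[0,0,0]}]'
```

```text
t: 13.4
eef_pos: [0.4451, -0.3754, 0.0993]
ee_rot: [3.141, -0.0, -1.543]
force: [0.6, -0.4, -0.2]
width: 0.0004
gripper_force: 0.0
t: 13.9
eef_pos: [0.4446, -0.3757, 0.0866]
ee_rot: [3.141, 0.0, -1.544]
force: [0.1, -0.8, 0.1]
width: 0.0006
gripper_force: 0.0
```

```bash
for k in 1 2; do python3 -m handwheel '[{"delta_pos":[0,0,-0.07],"dr":[0,0,0]},{"delta_pos":[0,0,-0.07],"dr":[0,0,0]},{"delta_pos":[0,0,0],"dr":[0,0,0]}]'; done
```

```text
t: 14.2
eef_pos: [0.4448, -0.3759, 0.0828]
ee_rot: [3.142, -0.0, -1.544]
force: [-0.9, 0.7, 3.3]
width: 0.0006
gripper_force: 1.6
t: 14.5
eef_pos: [0.4449, -0.376, 0.0799]
ee_rot: [-3.141, -0.001, -1.544]
force: [-4.3, 3.5, 15.3]
width: 0.0005
gripper_force: 7.4
```

```bash
python3 -m handwheel '[{"delta_pos":[0,0,-0.07],"dr":[0,0,0]},{"delta_pos":[0,0,0],"dr":[0,0,0]},{"delta_pos":[0,0,0],"dr":[0,0,0]}]'; python3 - <<'E'
from h import *
f=grab_frame("wrist"); g=grab_frame("scene")
cv2.imwrite("pics/b.png",np.hstack([cv2.resize(f[0:230,140:420],(390,320)),cv2.resize(g[130:230,150:270],(390,320))])[:,:,::-1])
E
```

```text
t: 14.8
eef_pos: [0.445, -0.3761, 0.0796]
ee_rot: [-3.141, -0.001, -1.543]
force: [-6.6, 7.9, 31.3]
width: 0.0007
gripper_force: 15.3
```

View pics/b.png

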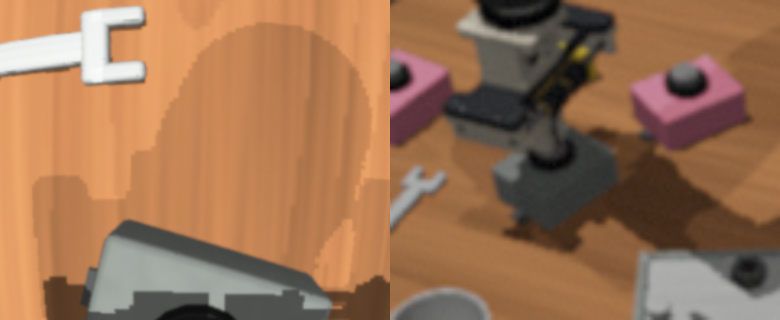

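The tips are centred on the button and it has hit a hard stop at TCP z = 0.0796. I let it up in small steps to check how far it travelled.

```bash
python3 -m handwheel '[{"delta_pos":[0,0,0.12],"dr":[0,0,0]},{"delta_pos":[0,0,0],"dr":[0,0,0]}]' | grep -E "eef|force"; for k in 1 2 3 4 5 6; do python3 -m handwheel '[{"delta_pos":[0,0,0.04],"dr":[0,0,0]},{"delta_pos":[0,0,0],"dr":[0,0,0]}]' | grep -E "eef|force"; done
```

```text
eef_pos: [0.4449, -0.376, 0.081]
force: [-1.6, 0.9, 5.3]
gripper_force: 2.1
eef_pos: [0.4449, -0.376, 0.0814]
force: [0.2, 0.7, 4.6]
gripper_force: 2.0
eef_pos: [0.4449, -0.376, 0.0824]
force: [-1.2, -0.4, 2.8]
gripper_force: 1.7
eef_pos: [0.4449, -0.376, 0.0837]
force: [0.3, -1.6, 3.0]
gripper_force: 1.4
eef_pos: [0.4449, -0.376, 0.0849]
force: [-0.5, -1.3, 1.2]
gripper_force: 1.0
eef_pos: [0.4449, -0.3759, 0.0861]
force: [-0.0, -1.4, 2.4]
gripper_force: 0.7
eef_pos: [0.4445, -0.3756, 0.0871]
force: [-0.2, 0.1, -0.6]
gripper_force: 0.0
```

The contact range of about 6 mm shows the button went fully down and came back. I retract and take a check look.

```bash
python3 -m handwheel '[{"delta_pos":[0,0,0.4],"dr":[0,0,0]},{"delta_pos":[0,0,0.8],"dr":[0,0,0]},{"delta_pos":[0,0,0.8],"dr":[0,0,0]},{"delta_pos":[0,0,0.8],"dr":[0,0,0]},{"delta_pos":[0,0,0],"dr":[0,0,0]},{"delta_pos":[0,0,0],"dr":[0,0,0]}]'; python3 - <<'E'
from h import *
g=grab_frame("scene"); cv2.imwrite("pics/end.png",g[:,:,::-1])
E
```

```text
t: 16.9
eef_pos: [0.445, -0.3759, 0.1724]
ee_rot: [-3.14, -0.001, -1.544]
force: [-1.1, -0.1, -1.1]
width: 0.0005
gripper_force: 0.0
```

View pics/end.png

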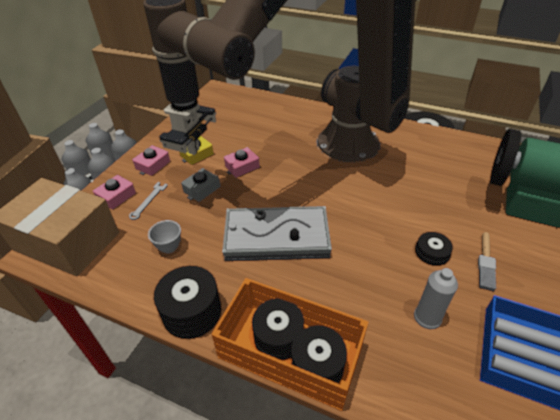

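The cover sits at (277,232) with the nut at (260,214) and the plug at (294,235). Everything is where it began, so I hand the job in.

```bash
python3 -c "from station import job_done; print(job_done())"
```

```text
the job is handed in; nothing more can be done
None
```

I traced the bead end to end in light touch (about 5–6 N upward on the tool), pressed the grey counter's button fully down and let it come back, saw nothing displaced in the last picture, and handed the job in at about 17 s; no verdict was shown.

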